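# Seat and close the stopcock of a vacuum desiccator

## Task

The freshly greased stopcock plug, the one with the T-shaped handle, has to go back from the wooden block into the neck of the glass desiccator and be closed. Set it into the neck, then press it down firmly while you turn it, so that the taper draws in until less than 3 mm of gap is left under its collar and it stops with the handle square across the hose spout; pressing without turning will not bring it down. Never load the glass with more than 25 N, leave the knobbed stopper and the other things where they are, and let go of the plug so that it holds by itself.

Things in the scene. Friction and masses are not known exactly. Their poses are not given: they have to be found in the camera images.
- stopcock_plug: White plastic stopcock plug with a T handle, steel core, 150 g; starts upright in one of the two end places of the wooden block, its collar resting on the block. Origin: middle of the underside of the collar (disc 34 mm across, 4 mm thick); z up along the axis; x along the handle bar. The taper is below the collar.
- plug_handle (a point): Middle of the plug's handle bar, 26 mm above the plug's origin. The bar is 46 mm long (plug's x), 12 mm wide (y) and 20 mm high (16 to 36 mm above the origin), on a stem 11 mm thick. Grip it across the 12 mm; the fingertips may reach beside the stem down to 6 mm above the origin, just over the collar.
- taper_end (a point): Lower end of the plug's taper, 38 mm below its origin (a chamfered tip goes on to 39.5 mm). The taper is a cone 23.5 mm across at the collar and 16 mm here.
- desiccator: Round glass vacuum desiccator with a domed lid, 167 mm across at its flange; it does not shift or turn on the bench. Origin: on its axis at bench level; x points level along the hose spout, z up. The neck stands upright on the axis. The stopcock is open with the plug's bar along the spout and closed with the bar square across it (within about 10 degrees, either way round).
- neck_rim (a point): Middle of the neck's mouth at the height of its rim, 180 mm above the bench; z up. The mouth flares to 29 mm across. The gap to judge is the height of the plug's origin (collar underside) above this point. The plug's taper first touches the bore at a gap of about 7 mm, and settles to 5 or 6 mm under a light touch.
- bore_top (a point): On the neck's axis 4 mm below the rim, where the tapered bore starts: 21 mm across here, 2 mm less per 10 mm of depth, 36 mm deep. Stiff sideways. A straight push gains under 1 mm per 10 N (friction); turning under load gains about 1 mm per 3 N: some 1.3 rad under a steady 15 N brings the gap to about 2 mm. It takes up to 0.6 N m to turn and holds when let go.
- spout_end (a point): Open end of the glass hose spout that stands out level from the neck, 51.5 mm from the axis and 24 mm below the rim, 10 mm thick.
- vessel (a joint): How far the desiccator is pressed down into the rubber ring it stands on, in m: 0 unloaded, 0.001 for every 20 N of downward load (25 N is 0.00125). The neck's rim sinks with it.
- stopper_block: Light wooden block 52 x 172 x 42 mm (x, y, z) with three bored places in a row along y, at y = -60, 0 and 60 mm, each 29 mm wide and 40 mm deep. Origin: middle of its underside. Fixed to the bench. The plug stands in one end place, the knobbed stopper in the other.
- knob_stopper: White plain stopper with the same taper and collar as the plug but a round knob 33 mm across instead of a bar; not wanted, stays in the block. Origin: middle of the collar's underside.
- vial: Small glass vial with a stopper, 36 mm across, 55 mm high, standing left of the desiccator. Origin: middle of its underside. Leave it alone.
- crystal_box: Clear specimen box 44 x 41 x 31 mm near the front edge. Origin: middle of its underside. Leave it alone.

How it is judged:
On the way:
1. the stopcock plug stands in the neck (z of stopcock_plug in the frame of neck_rim below 0.012 m and horizontal distance between stopcock_plug and neck_rim below 0.004 m), for 0.2 s.
At the end, for the whole second after the job is handed in: the plug's collar is less than 3 mm above the neck's rim, on the neck's axis within 3 mm, upright within 0.06 rad, its bar square across the spout (at least 1.40 rad from it), and it stays there at rest by itself (z of stopcock_plug in the frame of neck_rim below 0.003 m and horizontal distance between stopcock_plug and neck_rim below 0.003 m and angle between the x axis of stopcock_plug and the x axis of desiccator, either way round above 1.4 rad and angle between stopcock_plug's own z axis and vertical below 0.06 rad and linear speed of stopcock_plug below 0.01 m/s); the robot touches nothing.
It fails at once if the glass desiccator is pressed down with more than 25 N (value of joint vessel above 0.00125 m).
It fails at once if the knobbed stopper, the vial or the specimen box is moved by more than 20 mm (distance of any of knob_stopper, vial, crystal_box from where it was at the start of the episode above 0.02 m).
It also fails if it takes over 51 s, if anything falls off the work surface, if the arm or the gripper's body presses on something with over 40 N, if the wrist force passes 120 N, or if a joint passes its speed limit or range.

## Robot

A 6-joint arm with a two-finger parallel gripper is mounted at the origin on a cart in front of the work surface, level with it; the furniture and walls round the work are solid. World frame = base frame: x ahead of the robot, y to its left, z up, the work surface at z = 0. Lengths are in m, angles in rad, forces in N, time in s.
With the tool pointing down it reaches from about 0.325 to 0.775 m from the base axis. Payload 9.3 kg.
Tool frame: the origin (TCP) lies midway between the tips of the shut fingers; the grasp point (between the pads) lies 19 mm behind it; z points along the fingers, y is the line along which they close (so a half turn about z gives the same grasp; the last joint's range is limited). The gripper opens to 85 mm and grips with 20 to 120 N. Pads are 22 mm wide; open, the fingers measure 114 mm over their backs; the gripper's body (76 mm by 85 mm) begins 54 mm behind the grasp point. The pads swing forward as they close: fully open they stand 13 mm farther back than shut.
Start: joints at [1.028, 0.259, 0.021, 1.334, 0, 1.418], TCP at [0.209, 0.509, 0.231] pointing down, gripper open.
Joint ranges: [-3.04, 3.04], [-0.91, 1.82], [-1.04, 1.36], [-1.92, 1.95], [-1.52, 1.45], [-3.14, 3.14]. Speed limits (rad/s): [2.22, 2.22, 2.79, 3.14, 3.14, 3.14].

## Interface

Orientations are given as a unit quaternion [x, y, z, w].
In Python, from rig import env gives the robot as it stands.
- The arm moves only by the shell command python3 steer.py 'ROWS' [FORCE]. ROWS is a JSON list of rows, 1 to 20 of them, each written [opening, [dx, dy, dz], turn]: the opening from 0.0 (shut) to 1.0 (fully open), then dx, dy, dz in m, then a turn about the tool's z in rad; each row is the pose to reach, as a shift and turn from the pose commanded when the command began, along the tool's axes at that moment; what a row does not reach only later rows make up. A row lasts 1/8 s, in which the tool goes at most 0.0625 m and 0.188 rad, less where a joint would pass 70% of its speed; a pose out of reach is approached as far as the arm can. The fingers move at their own pace and stop on an object; FORCE is the grip in N (left out, the last holds). Time passes only in rows, so rows that do not move let the fingers close. It prints the time, the measured TCP pose, the force, the opening and the grip force at its end. Input that does not fit is refused with a message, and nothing moves.
- env.sense(): the state, without advancing time (a new reading comes with each control period).
- env.snapshot(name): name is "side" or "top" or "wrist"; returns a dict with "frame" (400x640x3 uint8, red, green, blue), "fovy" (degrees; the focal length in pixels is half the picture's height over the tangent of half this angle, whatever the lens; pixels are square), "cx", "cy" (the principal point, pixels), "R" (3x3) and "t" (3): a world point X has camera coordinates R X + t; the wrist camera has in their place "tool_from_camera" (4x4, takes a point from camera to tool coordinates, whose origin is the TCP and whose axes are the flange's). Camera axes: x right, y down, z forward; pixel columns grow to the right and rows downward; lengths in m; the calibration is good to about 2 mm. The wrist camera is an equidistant fisheye: a pixel r from the principal point sees the ray r / f radians off the axis. A picture is of the moment at which its call begins: read the wrist's pose just before it. There is no depth.
- env.finish_job(): hands the job in; it is judged then, once.
The state is a dict: "time_s": time; "joint_positions": joint angles; "dq": joint speeds; "effort": joint torques, N m; "tool_pos": TCP position; "orientation": TCP orientation; "contact_force": force on the tool from outside, world axes, zero at the start; "ft_torque": the same for the moment, N m; "opening": opening from 0.0 (shut) to 1.0 (fully open); "grip_force": force on a finger pad.
Only numpy, scipy, OpenCV 4.12 (cv2) and the standard library are available. Lean on these libraries where they do the work, as an engineer would, in place of code of your own. Each camera call takes 0.05 s, during which the arm holds its last target. There are 200 camera calls.

## Working session

There is one attempt and no reset: what is moved stays moved. The work goes in short steps, Python scripts to look and compute and a shell command to move; the robot and the scene stay as the last step left them, time stands still between calls to the robot, and variables do not carry over. Pictures are saved under pics/ and viewed, at most 10 in all, crops included, and the job is handed in when it is done.

```bash
ls; mkdir -p pics
cat > h.py <<'E'
from rig import env
import numpy as np, cv2, json
from scipy.spatial.transform import Rotation as Rn
def save(n,f): cv2.imwrite(f'pics/{n}.png',f[:,:,::-1])
def ray(s,u,v,T=None):
    f=200/np.tan(np.radians(s['fovy'])/2)
    a=np.array([(u-s['cx'])/f,(v-s['cy'])/f])
    if 'R' in s:
        R=np.array(s['R']);t=np.array(s['t']);d=R.T@np.array([a[0],a[1],1]);return -R.T@t,d/np.linalg.norm(d)
    r=np.linalg.norm(a);d=np.array([*(a/r*np.sin(r) if r>0 else a),np.cos(r)])
    M=T@np.array(s['tool_from_camera']);return M[:3,3],M[:3,:3]@d
def tool():
    s=env.sense();T=np.eye(4);T[:3,:3]=Rn.from_quat(s['orientation']).as_matrix();T[:3,3]=s['tool_pos'];return T
def onz(r,z): o,d=r; return o+d*(z-o[2])/d[2]
def meet(r1,r2):
    A=np.zeros((3,3));b=np.zeros(3)
    for o,d in(r1,r2):
        P=np.eye(3)-np.outer(d,d);A+=P;b+=P@o
    x=np.linalg.solve(A,b);o,d=r1;return x,[np.linalg.norm(np.cross(x-o,d)) for o,d in(r1,r2)]
def proj(s,X):
    f=200/np.tan(np.radians(s['fovy'])/2);c=np.array(s['R'])@X+np.array(s['t']);return s['cx']+f*c[0]/c[2],s['cy']+f*c[1]/c[2]
E
python3 - <<'E'
from h import *
T=tool();print(T.round(3),env.sense()['contact_force'])
import pickle
S={n:env.snapshot(n) for n in('side','top','wrist')}
for n in S: save(n+'0',S[n]['frame']);print(n,{k:np.round(v,3).tolist() for k,v in S[n].items() if k!='frame'})
S['T']=T;pickle.dump(S,open('s0.pkl','wb'))
E
```

```text
pics
rig.py
steer.py
[[-0.925  0.38  -0.001  0.209]
 [ 0.38   0.925 -0.001  0.509]
 [ 0.    -0.001 -1.     0.231]
 [ 0.     0.     0.     1.   ]] [-0.320904   -0.45963647  1.14256716]
side {'fovy': 43.631, 'cx': 314.386, 'cy': 204.145, 'R': [[0.907, -0.42, -0.004], [-0.196, -0.414, -0.889], [0.372, 0.808, -0.458]], 't': [-0.402, 0.219, 1.102]}
top {'fovy': 56.629, 'cx': 314.57, 'cy': 201.102, 'R': [[-0.008, -1.0, -0.013], [-0.996, 0.009, -0.086], [0.086, 0.013, -0.996]], 't': [0.005, 0.467, 1.098]}
wrist {'fovy': 65.706, 'cx': 319.591, 'cy': 200.814, 'tool_from_camera': [[0.0, -0.953, -0.304, 0.078], [1.0, -0.0, 0.001, 0.0], [-0.001, -0.304, 0.953, -0.143], [0.0, 0.0, 0.0, 1.0]]}
```

View pics/top0.png

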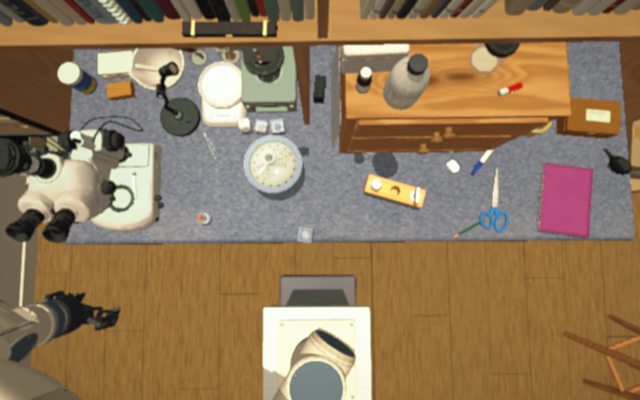

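View pics/side0.png

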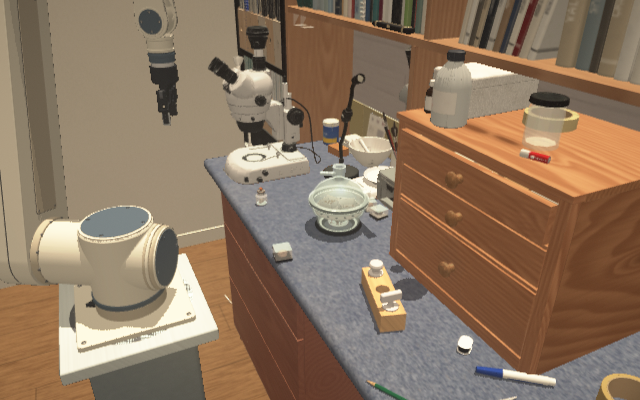

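View pics/wrist0.png

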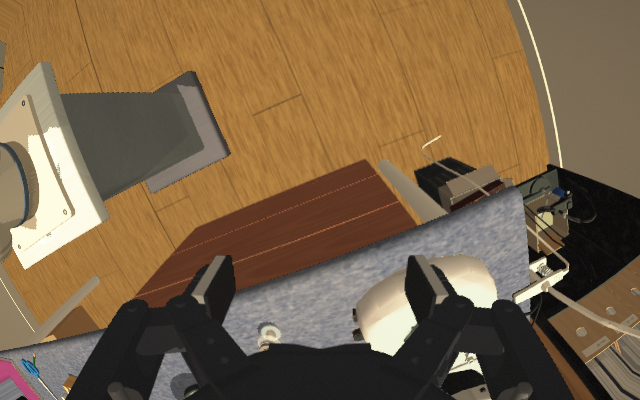

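Top: desiccator at about (272,165), block about (395,190), with the T-plug at its right end (418,197). Side: T-bar at about (390,298), knob at (376,268), neck at about (340,172). The wrist view has nothing of use yet. I'll enlarge crops to get pixel detail.

Run:
```python
from h import *
import pickle
S=pickle.load(open('s0.pkl','rb'))
t=S['top'];s=S['side']
def cr(f,x,y,w,h,k): return cv2.resize(f[y:y+h,x:x+w],None,fx=k,fy=k,interpolation=cv2.INTER_CUBIC)
a=cr(t['frame'],235,130,80,70,5);b=cr(t['frame'],355,165,80,50,5)
c=cr(s['frame'],300,160,80,70,5);d=cr(s['frame'],350,255,80,50,5)
save('crop0',np.vstack([np.hstack([a,c]),np.hstack([b[:250],d[:250]])]))
for n,u,v,z in(('des',272,165,.15),('plug',418,197,.07),('knob',377,185,.07),('vial',204,218,.05),('box',305,234,.03)): print(n,onz(ray(t,u,v),z).round(3))
print('plug2',meet(ray(t,418,196),ray(s,391,297)))
```

```text
des [0.554 0.113 0.15 ]
plug [ 0.472 -0.296  0.07 ]
knob [ 0.507 -0.18   0.07 ]
vial [0.418 0.325 0.05 ]
box [0.368 0.03  0.03 ]
plug2 (array([ 0.47497121, -0.29696544,  0.06907886]), [np.float64(0.0005436475784080865), np.float64(0.0005436475784080953)])
```

View pics/crop0.png

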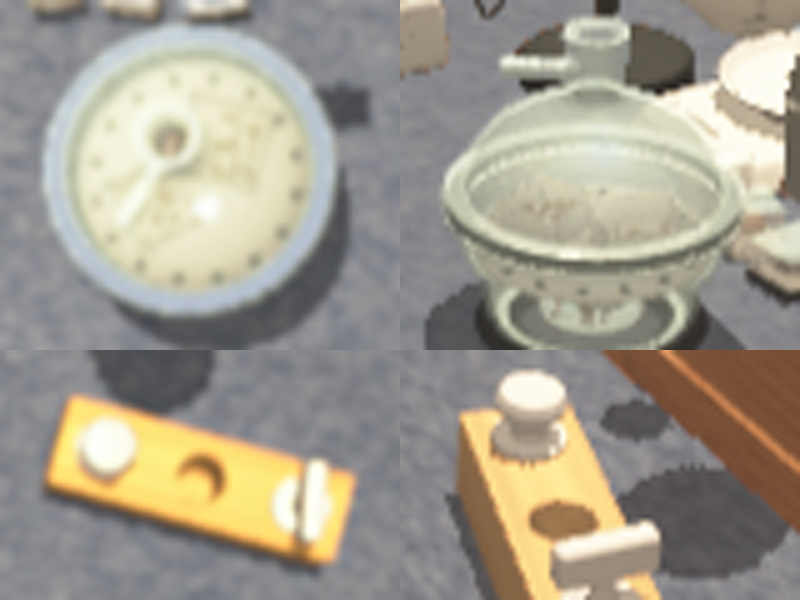

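Neck rim: top about (269,157.4), side about (339.4,165.6). Spout end: top about (259.4,174), side about (320.6,172.6). Bar ends in top: about (418.6,187.6) and (416.2,203). Next I move to look down at the neck with the wrist camera.

```bash
python3 - <<'E'
from h import *
import pickle
S=pickle.load(open('s0.pkl','rb'));t=S['top'];s=S['side']
print('rim',meet(ray(t,269,157.4),ray(s,339.4,165.6)));print('spout',meet(ray(t,259.4,174),ray(s,320.6,172.6)))
a=onz(ray(t,418.6,187.6),.078);b=onz(ray(t,416.2,203),.078);print(a,b,np.degrees(np.arctan2(*(b-a)[1::-1])))
E
python3 steer.py '[[1, [-0.05, -0.03, -0.04], 0], [1, [-0.42, -0.26, -0.04], 0], [1, [-0.42, -0.26, -0.04], 0], [1, [-0.42, -0.26, -0.04], 0], [1, [-0.42, -0.26, -0.04], 0], [1, [-0.42, -0.26, -0.04], 0], [1, [-0.42, -0.26, -0.04], 0], [1, [-0.42, -0.26, -0.04], 0], [1, [-0.42, -0.26, -0.04], 0], [1, [-0.42, -0.26, -0.04], 0], [1, [-0.42, -0.26, -0.04], 0], [1, [-0.42, -0.26, -0.04], 0], [1, [-0.42, -0.26, -0.04], 0]]'
python3 - <<'E'
from h import *
import pickle
T=tool();w=env.snapshot('wrist');save('wn1',w['frame']);pickle.dump((T,w),open('wn1.pkl','wb'));print(T[:3,3],env.sense()['joint_positions'])
E
```

```text
rim (array([0.56928153, 0.11651957, 0.18131463]), [np.float64(0.0010182140037526405), np.float64(0.001018214003752713)])
spout (array([0.52893022, 0.14564729, 0.15728218]), [np.float64(0.00015773190319982747), np.float64(0.00015773190319986062)])
[ 0.49767581 -0.29680589  0.078     ] [ 0.45366156 -0.28857739  0.078     ] 169.41075020466465
time_s: 1.78
tool_pos: [0.4983, 0.1095, 0.2715]
orientation: [0.193, 0.981, 0.0, 0.0]
contact_force: [-0.1, 0.0, 0.4]
opening: 1.002
grip_force: 0.0
[0.49827451 0.1094791  0.27150277] [ 5.13245927e-02  1.81090000e-01  2.05100082e-02  1.40989247e+00
 -2.97585515e-06  4.39886409e-01]
```

View pics/wn1.png

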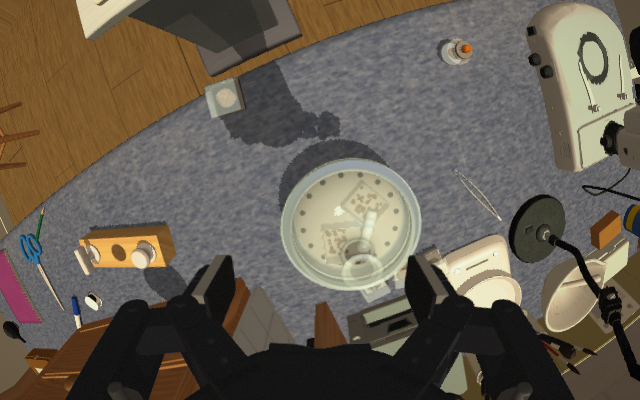

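Wrist view: rim at about (362,271), spout towards about (372,208), block at the left (T-plug end about (88,255), knob (143,257)).

```bash
python3 steer.py '[[1, [0.03, 0, 0], 0], [1, [0.03, 0.04, 0], 0], [1, [0.03, 0.04, 0], 0], [1, [0.03, 0.04, 0], 0]]' | head -2
python3 - <<'E'
from h import *
import pickle
T=tool();w=env.snapshot('wrist');pickle.dump((T,w),open('wn2.pkl','wb'));print(T[:3,3])
T1,w1=pickle.load(open('wn1.pkl','rb'))
print(onz(ray(w1,362,271,T1),.18))
# predicted neck pixel in w2: by grid search-free: rotate into camera
M=np.linalg.inv(T@np.array(w['tool_from_camera']));c=M@np.array([.569,.1165,.18,1]);f=200/np.tan(np.radians(w['fovy'])/2)
a=np.arctan2(np.hypot(c[0],c[1]),c[2]);uv=np.array([w['cx'],w['cy']])+f*a*c[:2]/np.hypot(c[0],c[1]);print(uv)
u,v=uv.astype(int)
cr=lambda f,x,y:cv2.resize(f[y:y+100,x:x+80],None,fx=5,fy=5,interpolation=cv2.INTER_CUBIC)
print(u-40,v-75)
save('n12',np.hstack([cr(w1['frame'],322,196),cr(w['frame'],u-40,v-75)]))
E
```

```text
time_s: 2.33
tool_pos: [0.4859, 0.1571, 0.2712]
[0.4858944  0.15713534 0.27115595]
[0.56928438 0.12135226 0.18      ]
[312.38465054 300.27502399]
272 225
```

View pics/n12.png

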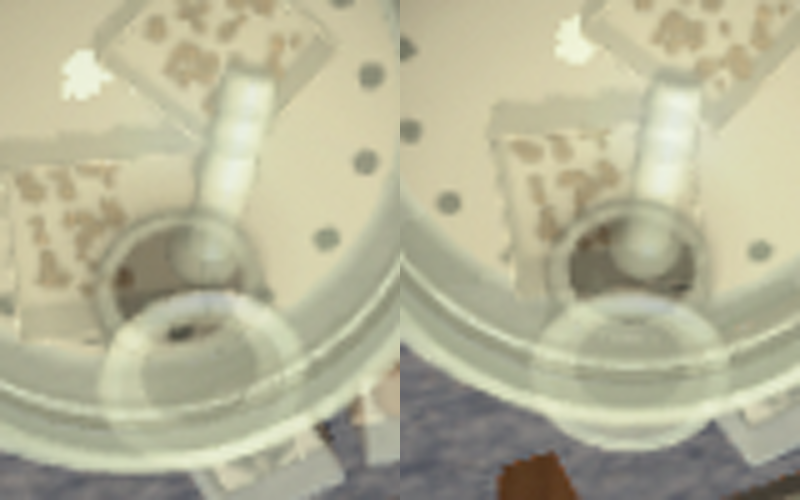

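Outer rim circle centre: view 1 (362.4,272), view 2 (318.4,299.4). Spout end: view 1 (372.4,210.4), view 2 (327.4,240).

```bash
cat > m.py <<'E'
from h import *
import pickle
T1,w1=pickle.load(open('wn1.pkl','rb'));T2,w2=pickle.load(open('wn2.pkl','rb'))
S=pickle.load(open('s0.pkl','rb'));t=S['top'];s=S['side']
def many(rs):
    A=0;b=0
    for o,d in rs: P=np.eye(3)-np.outer(d,d);A=A+P;b=b+P@o
    x=np.linalg.solve(A,b);return x.round(4),[round(float(np.linalg.norm(np.cross(x-o,d))),4) for o,d in rs]
for n,a,b,c,d in(('rim',(362.4,272),(318.4,299.4),(269,157.4),(339.4,165.6)),('sp',(372.4,210.4),(327.4,240),(259.4,174),(320.6,172.6))):
    W=[ray(w1,*a,T1),ray(w2,*b,T2)];F=[ray(t,*c),ray(s,*d)];print(n,many(W),many(W+F))
    print([onz(r,.18 if n=='rim' else .156).round(4) for r in W+F])
E
python3 m.py
```

```text
rim (array([0.5724, 0.1211, 0.1766]), [0.0, 0.0]) (array([0.5709, 0.12  , 0.1788]), [0.0013, 0.0016, 0.0033, 0.0016])
[array([0.5704, 0.1213, 0.18  ]), array([0.5701, 0.122 , 0.18  ]), array([0.5686, 0.1171, 0.18  ]), array([0.5718, 0.1191, 0.18  ])]
sp (array([0.5277, 0.1486, 0.1565]), [0.0006, 0.0006]) (array([0.5289, 0.1477, 0.1555]), [0.0011, 0.0014, 0.0017, 0.0014])
[array([0.5285, 0.1488, 0.156 ]), array([0.5274, 0.1485, 0.156 ]), array([0.529 , 0.1459, 0.156 ]), array([0.5303, 0.1483, 0.156 ])]
```

```bash
python3 steer.py '[[1, [-0.127, -0.431, 0], 0], [1, [-0.127, -0.431, 0], 0], [1, [-0.127, -0.431, 0], 0], [1, [-0.127, -0.431, 0], 0], [1, [-0.127, -0.431, 0.08], -0.205], [1, [-0.127, -0.431, 0.08], -0.205], [1, [-0.127, -0.431, 0.08], -0.205], [1, [-0.127, -0.431, 0.08], -0.205], [1, [-0.127, -0.431, 0.08], -0.205], [1, [-0.127, -0.431, 0.08], -0.205], [1, [-0.127, -0.431, 0.08], -0.205]]'
python3 - <<'E'
from h import *
import pickle
T=tool();w=env.snapshot('wrist');pickle.dump((T,w),open('wp1.pkl','wb'));print(T.round(4),env.sense()['joint_positions'])
save('wp1',w['frame'])
E
python3 steer.py '[[1, [0, 0.04, 0.02], 0], [1, [0, 0.04, 0.02], 0], [1, [0, 0.04, 0.02], 0]]' | head -2
python3 - <<'E'
from h import *
import pickle
T=tool();w=env.snapshot('wrist');pickle.dump((T,w),open('wp2.pkl','wb'));print(T[:3,3])
T1,w1=pickle.load(open('wp1.pkl','rb'))
save('wp12',np.hstack([cv2.resize(x['frame'][150:350,220:420],None,fx=2,fy=2) for x in(w1,w)]))
E
```

```text
time_s: 3.75
tool_pos: [0.44, -0.2892, 0.192]
orientation: [0.092, 0.996, -0.0, 0.0]
contact_force: [-1.2, 0.3, -0.7]
opening: 0.998
grip_force: 0.0
[[-9.831e-01  1.828e-01  8.000e-04  4.400e-01]
 [ 1.828e-01  9.831e-01 -6.000e-04 -2.892e-01]
 [-9.000e-04 -4.000e-04 -1.000e+00  1.920e-01]
 [ 0.000e+00  0.000e+00  0.000e+00  1.000e+00]] [-7.40690898e-01  2.32797798e-01 -1.14482563e-01  1.22244774e+00
  6.87425859e-05 -5.57088460e-01]
time_s: 4.18
tool_pos: [0.4476, -0.2503, 0.172]
[ 0.44759581 -0.25034057  0.17198031]
```

View pics/wp12.png

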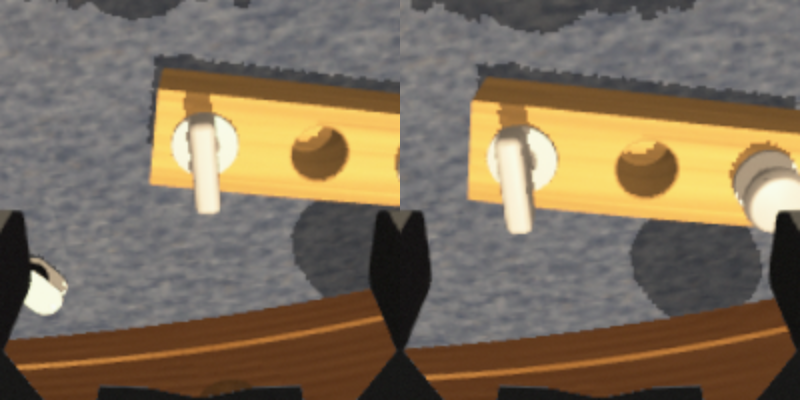

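View 1: bar from near end (320.8,212) to far end (324,256.5). View 2: from (278,220) to (280,267). The bar stands on the white collar.

```bash
cat > p.py <<'E'
from h import *
import pickle
T1,w1=pickle.load(open('wp1.pkl','rb'));T2,w2=pickle.load(open('wp2.pkl','rb'))
n=meet(ray(w1,320.75,212,T1),ray(w2,278,220,T2));f=meet(ray(w1,324,256.5,T1),ray(w2,280,267,T2))
print(n,f,np.linalg.norm(n[0]-f[0]))
for T,w,a,b in((T1,w1,(320.75,212),(324,256.5)),(T2,w2,(278,220),(280,267))):
    A=onz(ray(w,*a,T),.078);B=onz(ray(w,*b,T),.078);m=(A+B)/2
    print(A.round(4),B.round(4),m.round(4),np.linalg.norm(A-B).round(4),np.degrees(np.arctan2(*(A-B)[1::-1])))
E
python3 p.py; python3 - <<'E'
E
```

```text
(array([ 0.46435294, -0.29178454,  0.05114713]), [np.float64(0.0004999936634528569), np.float64(0.000499993663452871)]) (array([ 0.49999649, -0.29534718,  0.07566891]), [np.float64(0.0003084443174891545), np.float64(0.0003084443174891144)]) 0.04341051647565513
[ 0.4543 -0.2901  0.078 ] [ 0.4984 -0.2952  0.078 ] [ 0.4763 -0.2926  0.078 ] 0.0444 173.470630408616
[ 0.4553 -0.2861  0.078 ] [ 0.4991 -0.2948  0.078 ] [ 0.4772 -0.2904  0.078 ] 0.0447 168.75975776114362
```

```bash
python3 steer.py '[[1, [-0.036, -0.036, 0.03], 0], [1, [-0.036, -0.036, 0.06], 0], [1, [-0.036, -0.036, 0.09], 0], [1, [-0.036, -0.036, 0.11], 0], [1, [-0.036, -0.036, 0.122], 0], [1, [-0.036, -0.036, 0.122], 0], [0, [-0.036, -0.036, 0.122], 0], [0, [-0.036, -0.036, 0.122], 0], [0, [-0.036, -0.036, 0.122], 0], [0, [-0.036, -0.036, 0.122], 0], [0, [-0.036, -0.036, 0.122], 0], [0, [-0.036, -0.036, 0.122], 0]]' 80
```

```text
time_s: 5.72
tool_pos: [0.4761, -0.2927, 0.0497]
orientation: [0.092, 0.996, -0.0, 0.0]
contact_force: [-1.1, -0.1, 5.7]
opening: 0.122
grip_force: 78.4
```

```bash
python3 steer.py '[[0, [0, 0, -0.06], 0], [0, [0, 0, -0.12], 0], [0, [0, 0, -0.18], 0], [0, [0, 0, -0.21], 0], [0, [-0.018, 0.423, -0.21], 0.25], [0, [-0.018, 0.423, -0.21], 0.51], [0, [-0.018, 0.423, -0.21], 0.51], [0, [-0.018, 0.423, -0.21], 0.51], [0, [-0.018, 0.423, -0.21], 0.51], [0, [-0.018, 0.423, -0.21], 0.51], [0, [-0.018, 0.423, -0.21], 0.51], [0, [-0.018, 0.423, -0.21], 0.51], [0, [-0.018, 0.423, -0.21], 0.51], [0, [-0.018, 0.423, -0.21], 0.51], [0, [-0.018, 0.423, -0.21], 0.51]]'
python3 - <<'E'
from h import *
T=tool();print(T.round(4));S=[env.snapshot(n) for n in('side','top','wrist')]
c=lambda f,x,y,w,h,k:cv2.resize(f[y:y+h,x:x+w],None,fx=k,fy=k,interpolation=cv2.INTER_CUBIC)
save('pl',np.hstack([c(S[0]['frame'],290,100,80,100,5),c(S[2]['frame'],220,150,200,200,2)]) if 0 else np.hstack([c(S[0]['frame'],290,100,80,100,5),cv2.resize(S[2]['frame'][150:400,220:420],(400,500))]))
import pickle;pickle.dump((T,S),open('pl.pkl','wb'))
E
```

```text
time_s: 7.6
tool_pos: [0.5714, 0.1188, 0.2594]
orientation: [0.341, 0.94, 0.0, 0.0]
contact_force: [0.2, -0.8, -1.5]
opening: 0.131
grip_force: 78.8
[[-7.671e-01  6.416e-01  2.000e-04  5.714e-01]
 [ 6.416e-01  7.671e-01 -0.000e+00  1.188e-01]
 [-2.000e-04  1.000e-04 -1.000e+00  2.594e-01]
 [ 0.000e+00  0.000e+00  0.000e+00  1.000e+00]]
```

View pics/pl.png

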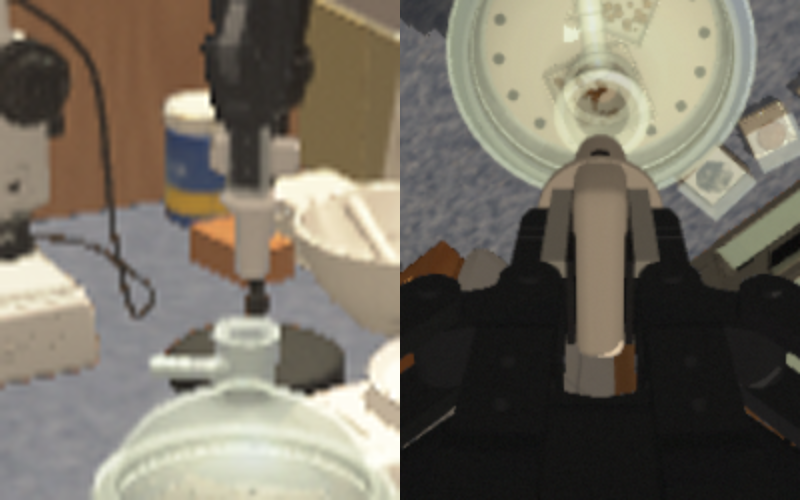

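Side crop: plug tip at about (341.4,162), neck rim centre at (339.4,166). The plug may lean slightly in the view, so I'll quantify it from edges.

Run:
```python
from h import *
import pickle
T,S=pickle.load(open('pl.pkl','rb'));s=S[0];g=s['frame'].astype(int)
for y in range(136,164,2): print(y,' '.join('%3d/%3d'%(g[y,x,0],g[y,x,2]) for x in range(332,352)))
ax=lambda z:np.round(proj(s,np.array([.5714,.1188,z])),1)
for z in(.2514,.2134,.212,.18): print(z,ax(z))
```

```text
136  61/ 94  60/ 93  67/ 92 100/ 86  75/ 65  59/ 51  54/ 45  53/ 45  52/ 44  61/ 52 109/ 94 120/102  95/ 74 229/185 250/225 251/225 251/225 250/225 251/225 251/226
138 103/ 81 113/ 82 131/112 162/135 146/121 136/115 134/113 133/112 121/102 119/101 134/114 156/128 203/162 252/230 252/230 250/226 251/226 251/225 250/225 249/222
140 157/ 56 165/ 64 160/113 172/137 179/142 183/146 184/147 183/147 182/146 182/145 180/144 185/146 183/146 177/141 172/136 222/172 241/203 248/220 250/226 247/215
142 144/ 67 152/ 68 159/ 70 155/ 76 157/114 150/119 156/125 158/127 156/125 155/124 158/127 155/124 151/121 169/139 161/126 173/148 161/125 237/200 236/196 224/175
144 202/ 90 222/ 88 220/ 87 220/ 86 215/ 91 144/117 153/123 156/125 157/125 157/126 155/123 151/121 145/119 154/118 151/116 153/118 190/148 244/214 201/157 219/168
146 219/ 85 222/ 88 222/ 87 223/ 89 218/ 92 145/116 152/122 156/124 155/124 157/126 155/124 149/121 147/119 193/114 161/112 153/119 160/123 220/170 241/205 237/200
148 123/ 54 127/ 55 164/ 67 192/ 78 203/ 86 144/116 152/123 156/126 158/126 157/126 154/124 160/116 223/ 89 222/ 87 
[... 576 characters left out ...]
134/103 129/ 96 119/ 56  91/ 49  48/ 39  48/ 40  65/ 50 131/ 97 135/ 96 131/ 97 134/106 138/141 136/138 136/139 136/138 135/139
158 139/142 137/141 139/142 140/143 139/142 134/138 133/136 114/112  59/ 47  55/ 45  67/ 60 129/126 139/142 136/140 138/140 141/144 145/145 144/145 144/145 142/143
160 137/140 137/140 138/141 137/140 140/144 142/144 136/138  67/ 48  52/ 44  51/ 41  51/ 41  68/ 62 138/142 137/141 140/143 145/146 148/147 148/148 145/145 142/143
162 136/138 138/140 141/142 143/143 142/144 140/142 133/134  86/ 56  56/ 46  57/ 46  62/ 54 108/104 143/146 143/145 144/146 142/146 138/142 137/141 139/142 138/142
0.2514 [339.8 140.2]
0.2134 [339.6 153.9]
0.212 [339.5 154.4]
0.18 [339.3 165.7]
```

The plug is upright in the side view (taper centre column about 340, taper end at row 155) and the rim centre is at about 339. In the wrist view the neck is at (321.2,203.8), with the bar ends at about rows 232 and 326. Next: the relative offset.

Run:
```python
from h import *
import pickle
T,S=pickle.load(open('pl.pkl','rb'));w=S[2]
I=np.linalg.inv(T);tl=lambda X:(I@np.append(X,1))[:3].round(4)
print('neck',tl(onz(ray(w,321.2,203.8,T),.18)))
for n,v,z in(('near top edge',245,.2877),('far top edge',327,.2877),('collar front low',0,0)):
    if v: print(n,tl(onz(ray(w,320,v,T),z)))
g=w['frame'].astype(int)
print('col320',[(y,int(g[y].sum(axis=1)[318:323].mean())) for y in range(212,336,2)])
g=S[0]['frame'].astype(int)
for y in range(164,170): print(y,' '.join('%3d'%g[y,x].sum() for x in range(328,352)))
```

```text
neck [0.0052 0.0016 0.0794]
near top edge [ 0.023   0.0005 -0.0283]
far top edge [-0.0213  0.0005 -0.0283]
col320 [(212, 449), (214, 468), (216, 458), (218, 281), (220, 261), (222, 262), (224, 212), (226, 68), (228, 273), (230, 339), (232, 271), (234, 275), (236, 279), (238, 282), (240, 285), (242, 287), (244, 310), (246, 347), (248, 374), (250, 381), (252, 385), (254, 389), (256, 390), (258, 391), (260, 390), (262, 390), (264, 388), (266, 390), (268, 388), (270, 389), (272, 389), (274, 390), (276, 389), (278, 390), (280, 388), (282, 388), (284, 388), (286, 387), (288, 389), (290, 386), (292, 387), (294, 387), (296, 387), (298, 388), (300, 384), (302, 386), (304, 386), (306, 386), (308, 386), (310, 386), (312, 386), (314, 385), (316, 384), (318, 384), (320, 383), (322, 382), (324, 383), (326, 384), (328, 397), (330, 270), (332, 272), (334, 272)]
164 417 412 409 384 399 511 612 603 658 658 646 640 634 627 607 616 544 465 371 370 386 411 433 432
165 389 371 362 291 339 641 660 636 606 602 591 586 578 571 586 602 633 591 253 247 263 308 371 368
166 274 241 255 274 422 684 656 623 520 511 482 480 477 475 527 577 637 670 262 262 261 256 254 248
167 251 259 263 289 450 631 656 617 530 525 505 501 501 495 526 595 626 601 263 262 259 260 261 258
168 260 263 264 268 297 466 548 573 592 588 556 575 577 553 594 615 513 411 263 262 263 262 263 261
169 259 262 260 262 288 425 433 448 486 486 494 531 534 487 475 445 439 411 276 264 264 266 260 262
```

```bash
python3 steer.py '[[0, [0.0035, 0.001, 0], 0], [0, [0.0035, 0.001, 0.03], 0], [0, [0.0035, 0.001, 0.045], 0], [0, [0.0035, 0.001, 0.053], 0], [0, [0.0035, 0.001, 0.053], 0]]'
python3 steer.py '[[0, [0, 0, 0.004], 0], [0, [0, 0, 0.006], 0], [0, [0, 0, 0.006], 0]]'
```

```text
time_s: 8.38
tool_pos: [0.5694, 0.1226, 0.2061]
orientation: [0.341, 0.94, -0.0, -0.0]
contact_force: [0.5, -3.0, -2.8]
opening: 0.128
grip_force: 78.7
time_s: 8.75
tool_pos: [0.5697, 0.1223, 0.2007]
orientation: [0.341, 0.94, -0.0, 0.001]
contact_force: [1.4, -6.3, -0.5]
opening: 0.124
grip_force: 79.2
```

```bash
python3 steer.py '[[0, [-0.0013, -0.0009, 0], 0], [0, [-0.0013, -0.0009, 0], 0]]'
python3 steer.py '[[0, [0, 0, 0.002], 0], [0, [0, 0, 0.003], 0], [0, [0, 0, 0.003], 0]]'
```

```text
time_s: 9.0
tool_pos: [0.5698, 0.1217, 0.2004]
orientation: [0.34, 0.94, 0.0, -0.0]
contact_force: [-0.1, -1.6, -0.5]
opening: 0.123
grip_force: 78.9
time_s: 9.38
tool_pos: [0.5698, 0.1214, 0.1972]
orientation: [0.34, 0.94, -0.0, 0.0]
contact_force: [1.8, -2.2, -0.7]
opening: 0.123
grip_force: 78.9
```

```bash
python3 steer.py '[[0, [-0.0004, -0.0002, 0.001], 0], [0, [-0.0004, -0.0002, 0.002], 0], [0, [-0.0004, -0.0002, 0.002], 0]]'
python3 steer.py '[[0, [0, 0, 0.001], 0], [0, [0, 0, 0.001], 0]]'
```

```text
time_s: 9.75
tool_pos: [0.5699, 0.1211, 0.1951]
orientation: [0.34, 0.94, 0.0, -0.0]
contact_force: [1.7, -0.0, -1.6]
opening: 0.122
grip_force: 78.8
time_s: 10.0
tool_pos: [0.5699, 0.121, 0.1942]
orientation: [0.34, 0.94, 0.0, -0.0]
contact_force: [1.7, -0.1, -1.9]
opening: 0.128
grip_force: 78.9
```

```bash
python3 steer.py '[[0, [0, 0, 0.001], 0], [0, [0, 0, 0.001], 0]]' | egrep 'pos|force'
python3 steer.py '[[0, [0, 0, 0.001], 0], [0, [0, 0, 0.001], 0]]' | egrep 'pos|force'
```

```text
tool_pos: [0.57, 0.121, 0.1934]
contact_force: [0.5, -0.6, 0.2]
grip_force: 79.1
tool_pos: [0.57, 0.121, 0.1926]
contact_force: [-1.0, -0.5, 4.3]
grip_force: 79.8
```

```bash
python3 steer.py '[[0, [0, 0, 0.001], 0], [0, [0, 0, 0.0018], 0], [0, [0, 0, 0.0018], 0]]' | egrep 'pos|force'
python3 steer.py '[[0, [0, 0, 0], -0.1], [0, [0, 0, 0], -0.2], [0, [0, 0, 0.0005], -0.3], [0, [0, 0, 0.0005], -0.3]]' | egrep 'pos|force|ori|open'
```

```text
tool_pos: [0.5701, 0.121, 0.1916]
contact_force: [-1.9, -1.1, 10.0]
grip_force: 80.7
tool_pos: [0.5699, 0.1208, 0.1908]
orientation: [0.195, 0.981, -0.0, 0.0]
contact_force: [-3.6, -2.4, 8.5]
opening: 0.124
grip_force: 80.4
```

```bash
python3 steer.py '[[0, [0, 0, 0.0008], -0.05], [0, [0, 0, 0.0012], -0.15], [0, [0, 0, 0.0015], -0.25], [0, [0, 0, 0.0015], -0.35]]' | egrep 'pos|force|ori|open'
python3 -c "
from rig import env;s=env.sense();print(s['ft_torque'],s['joint_positions'][5])"
```

```text
tool_pos: [0.5699, 0.1205, 0.1898]
orientation: [0.021, 1.0, -0.0, 0.001]
contact_force: [-3.8, -4.0, 12.5]
opening: 0.122
grip_force: 81.0
[-0.91366537  0.91795424 -0.24632538] 0.10708963717391012
```

```bash
python3 steer.py '[[0, [0.0003, -0.0003, 0.0007], -0.1], [0, [0.0005, -0.0005, 0.0012], -0.2], [0, [0.0005, -0.0005, 0.0015], -0.3], [0, [0.0005, -0.0005, 0.0015], -0.4]]' | egrep 'pos|force|ori|open'
```

```text
tool_pos: [0.5699, 0.12, 0.189]
orientation: [-0.178, 0.984, -0.001, 0.001]
contact_force: [-2.9, -4.5, 16.7]
opening: 0.123
grip_force: 81.6
```

```bash
python3 steer.py '[[0, [-0.0002, -0.0004, 0], -0.1], [0, [-0.0002, -0.0004, 0.0003], -0.25], [0, [-0.0002, -0.0004, 0.0006], -0.4], [0, [-0.0002, -0.0004, 0.0006], -0.4]]' | egrep 'pos|force|ori|open'
```

```text
tool_pos: [0.5702, 0.1196, 0.1885]
orientation: [-0.37, 0.929, -0.001, 0.001]
contact_force: [-4.7, -5.0, 17.0]
opening: 0.126
grip_force: 81.9
```

```bash
python3 steer.py '[[0, [0.0003, 0.0005, 0], -0.1], [0, [0.0003, 0.0005, 0], -0.2], [0, [0.0003, 0.0005, 0.0002], -0.2]]' | egrep 'pos|force|ori|open'
python3 steer.py '[[0, [0, 0, 0], 0.15], [0, [0, 0, 0.0003], 0.3], [0, [0, 0, 0.0005], 0.5], [0, [0, 0, 0.0005], 0.5]]' | egrep 'pos|force|ori|open'
```

```text
tool_pos: [0.5702, 0.1196, 0.1884]
orientation: [-0.46, 0.888, -0.002, 0.002]
contact_force: [-1.5, -5.1, 18.2]
opening: 0.123
grip_force: 81.8
tool_pos: [0.5699, 0.1199, 0.1881]
orientation: [-0.224, 0.975, -0.001, 0.002]
contact_force: [-3.6, -3.9, 19.1]
opening: 0.126
grip_force: 82.0
```

```bash
python3 steer.py '[[0, [0, 0, 0], -0.15], [0, [0, 0, 0.0001], -0.3], [0, [0, 0, 0.0002], -0.5], [0, [0, 0, 0.0002], -0.5]]' | egrep 'pos|force|ori|open'
```

```text
tool_pos: [0.5702, 0.1195, 0.1879]
orientation: [-0.461, 0.887, -0.002, 0.002]
contact_force: [-1.6, -5.2, 18.2]
opening: 0.124
grip_force: 81.9
```

```bash
python3 steer.py '[[0, [0.0003, -0.0002, -0.0015], 0], [0, [0.0005, -0.0003, -0.0025], 0], [0, [0.0005, -0.0003, -0.0025], 0]]' | egrep 'pos|force|ori|open'
python3 steer.py '[[1, [0, 0, 0], 0], [1, [0, 0, 0], 0], [1, [0, 0, 0], 0], [1, [0, 0, 0], 0], [1, [0, 0, -0.03], 0], [1, [0, 0, -0.06], 0], [1, [0.04, 0, -0.09], 0], [1, [0.04, 0, -0.09], 0], [1, [0.04, 0, -0.09], 0]]' | egrep 'pos|force|ori|open'
python3 - <<'E'
from h import *
import pickle
T=tool();S=[env.snapshot(n) for n in('side','top','wrist')];pickle.dump((T,S),open('fin.pkl','wb'))
c=lambda f,x,y,w,h,k:cv2.resize(f[y:y+h,x:x+w],None,fx=k,fy=k,interpolation=cv2.INTER_CUBIC)
save('fin',np.hstack([c(S[0]['frame'],315,145,50,62,8),c(S[2]['frame'],260,190,100,124,4)]))
E
```

```text
tool_pos: [0.5701, 0.1194, 0.1885]
orientation: [-0.46, 0.888, -0.001, 0.001]
contact_force: [3.2, -3.8, 6.6]
opening: 0.122
grip_force: 80.2
tool_pos: [0.5461, 0.0872, 0.2777]
orientation: [-0.459, 0.888, 0.0, 0.0]
contact_force: [-0.7, 0.4, 0.1]
opening: 1.001
grip_force: 0.0
```

View pics/fin.png

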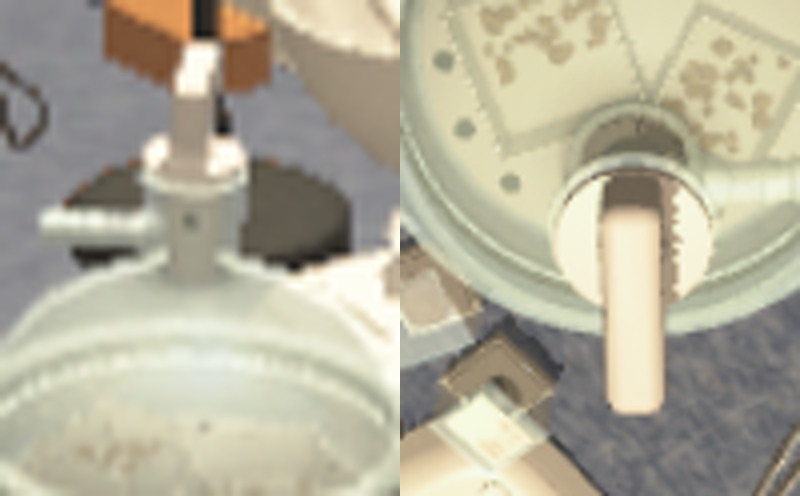

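The wrist view shows the bar at (634,310), square to the spout, which runs level to the right. The side view shows the collar down on the rim at about row 164. To measure the gap precisely, I'll lightly probe the bar top with the shut fingers.

```bash
python3 steer.py '[[0, [0, 0, 0], 0], [0, [0, 0, 0], 0], [0, [0, 0, 0], 0], [0, [0, 0, 0], 0], [0, [0, 0, 0], 0], [0, [-0.04, 0, 0], 0], [0, [-0.04, 0, 0.03], 0], [0, [-0.04, 0, 0.05], 0], [0, [-0.04, 0, 0.056], 0], [0, [-0.04, 0, 0.056], 0]]' | egrep 'pos|force|open'
for i in 1 2; do python3 steer.py '[[0, [0, 0, 0.001], 0], [0, [0, 0, 0.001], 0]]' | egrep 'pos|contact'; done
```

```text
tool_pos: [0.5692, 0.1197, 0.2223]
contact_force: [-0.4, -0.3, 1.1]
opening: -0.003
grip_force: 0.0
tool_pos: [0.5694, 0.1197, 0.2217]
contact_force: [0.4, -0.6, -0.3]
tool_pos: [0.5691, 0.1198, 0.22]
contact_force: [-0.8, -0.3, -0.2]
```

```bash
python3 steer.py '[[0, [0, 0, 0.001], 0], [0, [0, 0, 0.001], 0]]' | egrep 'pos|contact'; python3 steer.py '[[0, [0, 0, 0.0007], 0], [0, [0, 0, 0.0007], 0]]' | egrep 'pos|contact'
```

```text
tool_pos: [0.5691, 0.1198, 0.2189]
contact_force: [-0.5, 0.6, -0.4]
tool_pos: [0.5691, 0.1198, 0.2182]
contact_force: [-0.8, 0.0, 0.6]
```

```bash
python3 steer.py '[[0, [0, 0, 0.0007], 0], [0, [0, 0, 0.0007], 0]]' | egrep 'pos|contact'; python3 steer.py '[[0, [0, 0, 0.0007], 0], [0, [0, 0, 0.0007], 0]]' | egrep 'pos|contact'
```

```text
tool_pos: [0.5691, 0.1198, 0.2175]
contact_force: [0.8, 0.4, 0.0]
tool_pos: [0.5692, 0.1198, 0.2171]
contact_force: [-0.8, -0.8, 1.3]
```

The fingers only start to touch at z of about 0.2173, so the gap is about 1.3 mm. I'll withdraw and hand in.

```bash
python3 steer.py '[[0, [0, 0, -0.03], 0], [0, [0, 0, -0.07], 0], [0, [0, 0, -0.07], 0], [0, [0, 0, -0.07], 0]]' | egrep 'time|pos|contact'; python3 -c "
from rig import env;print(env.finish_job())"
```

```text
time_s: 19.15
tool_pos: [0.569, 0.1198, 0.2862]
contact_force: [0.6, -1.1, 0.4]
the job is handed in; nothing more can be done
None
```

The plug is seated in the neck with a gap of about 1.3 mm (probed with the fingertips), its bar square across the spout within measuring error and released; the job was handed in at about 19 s and no verdict was shown.

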